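# Close a bench ratchet crimper four clicks on a copper lug and hold it

### The job

Lay the copper tube lug in the open crimper: barrel in the lower die with its mouth poking out on the side away from the brass rest, palm lying flat on the brass rest, and let it go. Then close the crimper on it by its free upper handle, exactly four clicks of the ratchet and no fifth, so that the indenter just grips the barrel without crimping it. Finish there, still holding the handle, ready for a workmate to push the lead in; do not disturb the burner, the gas valves or the bracket.

Things in the scene. Friction and masses are not known exactly. Their poses are not given: they have to be found in the camera images.
- crimper: Bench-mounted ratchet lug crimper, fixed, about 265 mm long, upright in its own y-z plane on a grey plate 100 x 170 x 8 mm. Origin on the bench; +y runs from the jaws (y -100 mm) to the handle ends (y about +125 mm), x is across the tool (20 mm thick), z up. The blue lower handle (top 71 mm above the bench) is clamped; the blue upper handle moves. Open, the top of the moving jaw is 150 mm up.
- die (a point): Where the seated barrel's centre line lies (along x): in the open-topped steel nest of the fixed jaw, 91 mm above the bench, 6 mm above the nest floor; axes as the crimper's. The nest is 14 mm long in x and 15 mm wide at its rim, 6 mm above the floor; leaning cheeks centre the barrel. Open, the brass indenter's tip hangs 26 mm above the floor, leaving 20 mm clear above the rim.
- palm_rest (a point): Middle of the top face of the brass palm rest (16 mm in x, 14 mm in y), 56 mm from the die towards the crimper's -x and level with the nest floor, 85 mm above the bench; a flat arm 10 mm wide, top 11 mm below the rest's, joins it to the jaw.
- lug: Loose copper tube lug, 80 mm long, about 43 g, on a black mat. Origin mid-length on its underside, +x to the open mouth. Barrel: 12 mm outside diameter, x -12 to +40 mm, centre line 6 mm above the underside. Palm: tongue 20 mm wide, 4 mm thick, x -40 to -12 mm, underside level with the barrel's. Gripped across the barrel at its origin, it clears the jaws. Seated, its axes match the tool's.
- lug_crimp (a point): The point on the barrel's centre line, 26 mm from the lug's origin towards the mouth (14 mm short of the mouth), that belongs at point die.
- lug_palm (a point): Top of the lug's palm, 28 mm from the lug's origin away from the mouth.
- handle (a joint): Upper handle, rad: 0 open (rising 40 degrees towards the crimper's +y), grows as pressed down, stop at 0.645. Clicks every 6 degrees: 0.105, 0.209, 0.314, 0.419, 0.524, 0.628. A spring opens it. Pushing square at the grip takes 7 to 10 N as the pawl climbs a tooth (up to 25 N in steps if pinched), 3 to 5 N over the crest, and rises sharply after the click; it cannot go back past a clicked tooth.
- hinge (a point): Axis of the handle's hinge pin (along the crimper's x), 105 mm above the bench, mid-thickness of the tool, 30 mm from the crimper's origin towards the jaws.
- handle_grip (a point): Middle of the upper handle's section, 170 mm from the pin. The grip is a blue bar 26 mm wide (crimper's x) and 20 mm thick, from 84 to 202 mm from the pin; it can be pinched across its width from above, or pushed down.
- burner: Chrome burner head, 110 mm across, 106 mm tall, 0.9 kg, loose on the bench; leave it alone. Origin at its foot.
- valve_blue: Gas valve with a blue dial 68 mm across, 82 mm tall, standing loose on a 60 x 50 mm plate; leave it alone. Origin at its foot.
- valve_red: The same gas valve with a red dial; leave it alone. Origin at its foot.
- bracket: Loose steel channel bracket, 120 x 34 x 29 mm; leave it alone. Origin at its underside.
- indenter: Brass indenter of the moving jaw, 8 mm wide in the crimper's y and 10 mm in x, spring-backed (2.5 N per mm): at the fourth click it presses on the seated barrel with about 3 N, at the third it does not reach it, and every further click drives it 3.8 mm deeper. Origin on the moving jaw's pin, 48 mm from the die towards the handles.

How it is judged:
On the way, in this order (a step that is already met when the one before it is completed fails the run):
1. the lug is seated in the open crimper and let go (x of lug_crimp in the frame of die between -0.007 and 0.007 m and y of lug_crimp in the frame of die between -0.003 and 0.003 m and z of lug_crimp in the frame of die between -0.0025 and 0.0025 m and x of lug_palm in the frame of die below -0.03 m and angle between the x axis of lug and the x axis of crimper, either way round below 0.12 rad and angle between lug's own z axis and vertical below 0.15 rad and contact force between the fingers and lug below 0.05 N and value of joint handle below 0.09 rad), for 0.2 s.
2. the handle has gone four clicks (value of joint handle above 0.413 rad), for 0.2 s.
At the end, for the whole second after the job is handed in: Handle on its fourth click (0.413 to 0.515 rad), fingers on it with over 1 N; indenter on the lug with over 0.5 N; lug untouched, in the die, palm on the rest: crimp point within 7 mm of the die along the barrel, 3 mm across, 2.5 mm in height, straight to 0.12, level to 0.15 rad (value of joint handle between 0.413 and 0.515 rad and contact force between indenter and lug above 0.5 N and contact force between the fingers and handle above 1 N and contact force between each of the arm, the fingers and lug below 0.05 N and x of lug_crimp in the frame of die between -0.007 and 0.007 m and y of lug_crimp in the frame of die between -0.003 and 0.003 m and z of lug_crimp in the frame of die between -0.0025 and 0.0025 m and x of lug_palm in the frame of die below -0.03 m and angle between the x axis of lug and the x axis of crimper, either way round below 0.12 rad and angle between lug's own z axis and vertical below 0.15 rad); the arm keeps its last pose, push and grip.
It fails at once if a fifth click crimps the lug (value of joint handle above 0.52 rad).
It fails at once if the burner is pushed more than 15 mm (distance of burner from where it was at the start of the episode above 0.015 m).
It fails at once if the blue gas valve is pushed more than 15 mm (distance of valve_blue from where it was at the start of the episode above 0.015 m).
It fails at once if the red gas valve is pushed more than 15 mm (distance of valve_red from where it was at the start of the episode above 0.015 m).
It fails at once if the bracket is pushed more than 15 mm (distance of bracket from where it was at the start of the episode above 0.015 m).
It also fails if it takes over 72 s, if anything falls off the work surface, if the arm or the gripper's body presses on something with over 40 N, if the wrist force passes 120 N, or if a joint passes its speed limit or range.

### The arm

A 6-joint arm with a two-finger parallel gripper is mounted at the origin on the work surface. World frame = base frame: x ahead of the robot, y to its left, z up, the work surface at z = 0. Lengths are in m, angles in rad, forces in N, time in s.
With the tool pointing down it reaches from about 0.25 to 0.8 m from the base axis. Payload 3.9 kg.
Tool frame: the origin (TCP) lies where the fingers leave the gripper's body, on its centre line; the fingertips stand 73 mm ahead of it and the grasp point (between the pads) lies 54 mm ahead of it; z points along the fingers, y is the line along which they close (so a half turn about z gives the same grasp; the last joint's range is limited). The gripper opens to 85 mm and grips with 20 to 120 N. Pads are 22 mm wide; open, the fingers measure 114 mm over their backs; the gripper's body (76 mm by 85 mm) begins 54 mm behind the grasp point. The pads swing forward as they close: fully open they stand 13 mm farther back than shut.
Start: joints at [-1.137, 0.26, -0.138, 1.173, 0, 1.571], TCP at [0.221, -0.476, 0.304] pointing down, gripper open.
Joint ranges: [-2.78, 2.78], [-0.83, 1.72], [-1.28, 1.37], [-1.9, 2.12], [-1.57, 1.48], [-3.14, 3.14]. Speed limits (rad/s): [2.57, 2.57, 3.14, 3.14, 3.14, 3.14].

### API

Orientations are given as a unit quaternion [x, y, z, w].
In Python, from cell import * gives the robot as it stands.
- The arm moves only by the tool carry_out, never from a script. Its argument "deltas" is text: rows parted by semicolons, each of 7 numbers parted by spaces: the gripper's target within -1 to 1 (fully open at 1, half-way at 0, shut at -1), then the shift along the tool's x, y, z in cm, then the turn, a rotation vector about the tool's x, y, z in degrees. A call has 1 to 8 rows; each row is the pose to reach, as a shift and turn from the pose commanded when the call began, along the tool's axes at that moment; what a row does not reach only later rows make up. A row lasts 1/12 s, in which the tool goes at most 41.7 mm and 7.16 degrees, less where a joint would pass 70% of its speed; a pose out of reach is approached as far as the arm can. A call with a gripper value outside its range is refused whole. The fingers move at their own pace and stop on an object; "squeeze" is the grip in N (left out, the last holds). Time passes only in rows, so rows that repeat a pose let the fingers close. It gives the time, the measured TCP pose, the force, the opening and the grip force at its end, in the units of the state.
- read_state(): the state, without advancing time (a new reading comes with each control period).
- get_image(name): name is "scene" or "top" or "wrist"; returns a dict with "color" (480x640x3 uint8, red, green, blue), "K" (3x3 intrinsics, pixels), "k1" (the pictures are not rectified: a ray, as slopes to the right and down, at radius r is drawn at 1 + k1 r^2 times it, then the intrinsics apply), "rvec" (rotation vector, rad) and "tvec" (3), from world to camera coordinates, as OpenCV has them. Camera axes: x right, y down, z forward; pixel columns grow to the right and rows downward; lengths in m; the calibration is good to about 2 mm. A picture is of the moment at which its call begins. There is no depth.
- finish_job(): hands the job in; it is judged then, once.
Trained networks look in a picture, given as the dict that the camera call returned (one of the last four; its "shot" number tells which), for a name from the list of things; names that differ only in an ending like _2 or _b are one class to them, and where a whole thing is asked for, a point or a joint stands for the part that bears it (a point fixed in the world has none). Each returns a list of dicts, best first, with "confidence" (0 to 1); they miss things now and then, are a little off and sometimes report something else, mostly with a low value. They report only what shows in the picture. A call takes as long as a camera call.
- recognise(picture, target): "point" ([column, row] in pixels, amid what is visible of it).
- tip_of(picture, target): "point" ([column, row] in pixels: a listed point, or the origin of a listed thing).
The state is a dict: "time": time; "joint_positions": joint angles; "joint_velocities": joint speeds; "effort": joint torques, N m; "position": TCP position; "eef_rot": TCP orientation; "ft_force": force on the tool from outside, world axes, zero at the start; "torque": the same for the moment, N m; "width": finger opening in m; "gripper_force": force on a finger pad.
Only numpy, scipy, OpenCV 4.12 (cv2) and the standard library are available. Lean on these libraries where they do the work, as an engineer would, in place of code of your own. Each camera call takes 0.05 s, during which the arm holds its last target. There are 200 camera calls.

## Working session

There is one attempt and no reset: what is moved stays moved. The work goes in short steps, Python scripts to look and compute and a tool call to move; the robot and the scene stay as the last step left them, time stands still between calls to the robot, and variables do not carry over. Pictures are saved under pics/ and viewed, at most 10 in all, crops included, and the job is handed in when it is done.

Besides the shell and the picture viewer there is one more tool, called after ">>>" by a JSON object that holds its "name" and its "arguments", one argument or row to a line. carry_out: Moves the arm, as the interface text tells. Its arguments: {"type":"object","properties":{"deltas":{"type":"string"},"squeeze":{"type":"number"}},"required":["deltas"]}

```bash
mkdir -p pics
cat > h.py <<'E'
from cell import *
import numpy as np, cv2
from scipy.spatial.transform import Rotation as R
def save(im,name): cv2.imwrite('pics/'+name,cv2.cvtColor(im['color'],cv2.COLOR_RGB2BGR))
def ray(im,p):
    K=np.array(im['K'],float);x=np.array([(p[0]-K[0,2])/K[0,0],(p[1]-K[1,2])/K[1,1]]);u=x.copy()
    for _ in range(20): u=x/(1+im['k1']*(u@u))
    M=R.from_rotvec(np.ravel(im['rvec'])).as_matrix();c=-M.T@np.ravel(im['tvec'])
    return c,M.T@np.array([u[0],u[1],1.])
def atz(im,p,z):
    c,d=ray(im,p);return c+d*(z-c[2])/d[2]
def proj(im,P):
    M=R.from_rotvec(np.ravel(im['rvec'])).as_matrix();q=M@np.array(P)+np.ravel(im['tvec']);u=q[:2]/q[2];u=u*(1+im['k1']*(u@u));K=np.array(im['K']);return np.array([K[0,0]*u[0]+K[0,2],K[1,1]*u[1]+K[1,2]])
def tri(obs):
    A=np.zeros((3,3));b=np.zeros(3)
    for im,p in obs:
        c,d=ray(im,p);d/=np.linalg.norm(d);P=np.eye(3)-np.outer(d,d);A+=P;b+=P@c
    X=np.linalg.solve(A,b);return X,[np.round(proj(im,X)-p,1) for im,p in obs]
E
python3 - <<'E'
from h import *
np.set_printoptions(precision=4,suppress=True)
ims={n:get_image(n) for n in('scene','top')}
for n,im in ims.items(): save(im,n+'0.png')
for t in ['lug','lug_crimp','lug_palm','crimper','die','palm_rest','hinge','handle_grip','indenter','burner','valve_blue','valve_red','bracket']:
    o=[]
    for n,im in ims.items():
        r=tip_of(im,t)
        print(t,n,[(np.round(x['point'],1),round(x['confidence'],2)) for x in r[:2]])
        if r: o.append((im,r[0]['point']))
    if len(o)==2: print('   ',*tri(o))
s=read_state();print(s)
E
```

```text
lug scene [(array([149.1, 335.9]), 0.69)]
lug top [(array([268.6, 233.6]), 0.62), (array([461.6, 313.9]), 0.54)]
    [ 0.5987 -0.1286  0.2714] [array([111.9, -97.5]), array([123.7,   1.8])]
lug_crimp scene []
lug_crimp top [(array([468.3, 300.2]), 0.73)]
lug_palm scene [(array([147.2, 328. ]), 0.55)]
lug_palm top [(array([455.8, 318.4]), 0.61), (array([358.9, 252.2]), 0.57)]
    [ 0.4206 -0.3314 -0.0042] [array([-0.2,  0. ]), array([-0.1, -0.1])]
crimper scene [(array([147.9, 336. ]), 0.67), (array([313.1, 277.5]), 0.66)]
crimper top [(array([318.7, 247.5]), 0.71)]
    [ 0.5571 -0.1711  0.1445] [array([ 87.9, -54.8]), array([84.1, 12.5])]
die scene [(array([274.8, 275.6]), 0.94), (array([145.1, 350.5]), 0.24)]
die top [(array([360.6, 255.6]), 0.8), (array([454.9, 322.3]), 0.15)]
    [ 0.568  -0.0838  0.0845] [array([-0.1,  0. ]), array([-0.1, -0.1])]
palm_rest scene [(array([149.2, 337.2]), 0.63), (array([260.9, 260.3]), 0.6)]
palm_rest top [(array([355.1, 275.5]), 0.72)]
    [ 0.4886 -0.2104  0.0048] [array([ 61. , -27.3]), array([53.5, 14.8])]
hinge scene []
hinge top [(array([331.
[... 832 characters left out ...]
ay([ 0.1, -0. ]), array([0., 0.])]
bracket scene [(array([361.9, 176.2]), 0.88)]
bracket top [(array([182.4, 295. ]), 0.66)]
    [0.4641 0.3409 0.0236] [array([ 0.7, -0.1]), array([0.5, 0.5])]
{'time': 1.4, 'joint_positions': array([-1.137 ,  0.26  , -0.1381,  1.1727,  0.    ,  1.5708]), 'joint_velocities': array([-0.0001, -0.0009,  0.0009, -0.    , -0.0002,  0.0003]), 'effort': array([  0.0011, -40.5614,  25.4232,   0.0012,   0.0001,   0.    ]), 'position': array([ 0.2206, -0.4764,  0.3039]), 'eef_rot': array([ 0.9766,  0.2152,  0.    , -0.    ]), 'ft_force': array([-0.3814, -0.2177, -0.8596]), 'torque': array([-0.0505, -0.0156, -0.024 ]), 'gripper_force': 0.0, 'width': 0.08517795597601781}
```

View pics.

View pics/scene0.png

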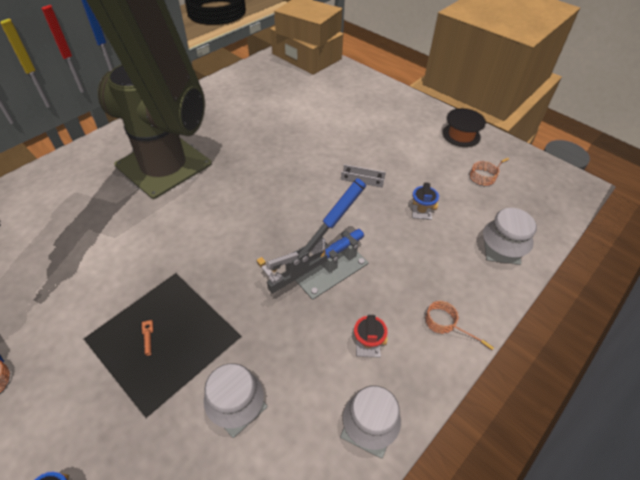

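View pics/top0.png

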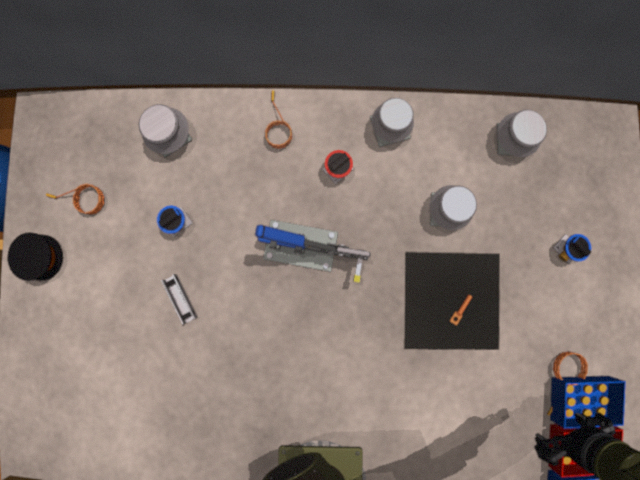

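The scene view shows the crimper mid-picture, with its jaws at (275,276) and the raised handle at (354,194). In the top view the lug lies on the mat with its palm at (456,319) and mouth at (470,296). The crimper's rest is at (357,276), on the robot's side. I'll measure the lug by colour and plan the move above it.

```bash
cat >> h.py <<'E'
def lugpix(im,box=None):
    hsv=cv2.cvtColor(im['color'],cv2.COLOR_RGB2HSV);m=cv2.inRange(hsv,(3,110,60),(22,255,255))
    if box is not None:
        k=np.zeros_like(m);x0,y0,x1,y1=box;k[y0:y1,x0:x1]=255;m&=k
    n,l,s,c=cv2.connectedComponentsWithStats(m);i=1+np.argmax(s[1:,4]);return np.argwhere(l==i)[:,::-1]
def tooldelta(target,yaw_y):
    "tool-frame shift (cm) and z turn (deg) to have TCP at target, tool down, closing axis (tool y) along world dir yaw_y"
    s=read_state();q=R.from_quat(s['eef_rot']);d=q.inv().apply(np.array(target)-s['position'])*100
    v=q.inv().apply([np.cos(yaw_y),np.sin(yaw_y),0]);a=np.degrees(np.arctan2(-v[0],v[1]));a=(a+90)%180-90
    return np.round(d,2),round(a,2)
E
python3 - <<'E'
from h import *
np.set_printoptions(precision=4,suppress=True)
im=get_image('top');p=lugpix(im,(405,253,500,350));print(len(p))
for z in(.004,):
    w=np.array([atz(im,q,z)[:2] for q in p]);c=w.mean(0);u,s,vt=np.linalg.svd(w-c);d=vt[0];d=d*np.sign(d[0]);t=(w-c)@d;mid=c+d*(t.max()+t.min())/2
    print(c,mid,d,np.degrees(np.arctan2(d[1],d[0])),t.max()-t.min())
for t in('lug_crimp','lug_palm'):
    r=tip_of(im,t);print(t,[atz(im,x['point'],.005) for x in r[:1]])
yaw=np.arctan2(d[1],d[0])
print(tooldelta([mid[0]-.03,mid[1],.25],yaw+np.pi/2), read_state()['eef_rot'])
w=get_image('wrist');M=R.from_rotvec(np.ravel(w['rvec'])).as_matrix();q=R.from_quat(read_state()['eef_rot']);C=-M.T@np.ravel(w['tvec']);print('cam in tool',q.inv().apply(C-read_state()['position']),'axis',q.inv().apply(M[2]),w['K'])
E
```

```text
260
[ 0.4404 -0.3409] [ 0.4445 -0.3436] [ 0.84   -0.5426] -32.860212435301115 0.08557966699311893
lug_crimp [array([0.4622, 0.3477, 0.005 ])]
lug_palm [array([ 0.4141, -0.3217,  0.005 ])]
(array([23.17, -3.91,  5.39]), np.float64(57.71)) [ 0.9766  0.2152 -0.      0.    ]
cam in tool [ 0.0777 -0.0013 -0.07  ] axis [-0.2996 -0.      0.9541] [[338.4343   0.     316.4137]
 [  0.     338.4343 242.3171]
 [  0.       0.       1.    ]]
```

>>> {"name": "carry_out", "arguments": {
  "deltas": "1 4 0 2 0 0 7;1 8 -0.5 4 0 0 14;1 12 -1 6 0 0 21"
}}

```text
time: 1.85
position: [0.3132, -0.4252, 0.2514]
eef_rot: [0.999, 0.038, 0.001, 0.001]
ft_force: [0.4, 0.0, 0.1]
width: 0.0855
gripper_force: 0.0
```

```bash
python3 -c "
from h import *
print(read_state()['joint_positions'],read_state()['eef_rot'],tooldelta([.4445,-.3436,.18],np.radians(57.1)))"
```

```text
[-9.35973815e-01  2.92051468e-01 -2.33954748e-01  1.04300133e+00
  1.13017649e-04  2.12963399e+00] [9.99277972e-01 3.79833190e-02 5.49407927e-04 7.08010046e-04] (array([13.7 , -7.15,  7.14]), np.float64(37.25))
```

>>> {"name": "carry_out", "arguments": {
  "deltas": "1 3 -1 1 0 0 -7;1 5 -2 2 0 0 -14;1 7 -3 3 0 0 -21;1 9 -4 4 0 0 -28;1 11 -5 5 0 0 -35;1 12.5 -6 6 0 0 -42;1 13.7 -7.15 7.14 0 0 -49;1 13.7 -7.15 7.14 0 0 -56"
}}

```text
time: 2.52
position: [0.4439, -0.3397, 0.1779]
eef_rot: [0.86, 0.51, 0.0, -0.002]
ft_force: [-0.9, 0.9, -0.6]
width: 0.0853
gripper_force: 0.0
```

>>> {"name": "carry_out", "arguments": {
  "deltas": "1 0 0 0 0 0 -7;1 0 0 0 0 0 -14;1 0 0 0 0 0 -21;1 0 0 0 0 0 -28;1 0 0 0 0 0 -35;1 0 0 0 0 0 -42;1 0 0 0 0 0 -49;1 0 0 0 0 0 -56"
}}

```text
time: 3.18
position: [0.4429, -0.3424, 0.1801]
eef_rot: [0.521, 0.853, 0.0, 0.0]
ft_force: [-0.1, -0.4, 1.3]
width: 0.0855
gripper_force: 0.0
```

>>> {"name": "carry_out", "arguments": {
  "deltas": "1 0 0 0 0 0 -7;1 0 0 0 0 0 -14;1 0 0 0 0 0 -21;1 0 0 0 0 0 -28;1 0 0 0 0 0 -30.7;1 0 0 0 0 0 -30.7"
}}

```text
time: 3.68
position: [0.4429, -0.3424, 0.1801]
eef_rot: [0.279, 0.96, -0.0, -0.0]
ft_force: [0.6, -0.4, -1.1]
width: 0.0853
gripper_force: 0.0
```

Run:
```python
from h import *
np.set_printoptions(precision=4,suppress=True)
im=get_image('wrist');save(im,'w1.png');print(read_state()['position'],read_state()['joint_positions'])
p=lugpix(im);print(len(p),p.mean(0))
w=np.array([atz(im,q,.005)[:2] for q in p]);c=w.mean(0);u,s,vt=np.linalg.svd(w-c,full_matrices=False);d=vt[0];d=d*np.sign(d[0]);t=(w-c)@d;mid=c+d*(t.max()+t.min())/2
print(c,mid,d,np.degrees(np.arctan2(d[1],d[0])),t.max()-t.min())
for t in('lug_crimp','lug_palm','lug'):
    r=tip_of(im,t);print(t,[(x['point'],x['confidence'],atz(im,x['point'],.007 if t=='lug_crimp' else .005)) for x in r[:1]])
```

```text
[ 0.443  -0.3424  0.1801] [-0.658   0.398  -0.2723  0.9004 -0.     -0.0898]
1395 [318.3986 249.9663]
[ 0.4501 -0.3433] [ 0.446  -0.3408] [ 0.8516 -0.5241] -31.61049987725761 0.08464226128999963
lug_crimp [([319.2, 274.8], 0.57, array([ 0.4666, -0.353 ,  0.007 ]))]
lug_palm [([316.5, 209.0], 0.69, array([ 0.422 , -0.3271,  0.005 ]))]
lug [([317.0, 239.7], 0.59, array([ 0.4422, -0.3395,  0.005 ]))]
```

View pics/w1.png

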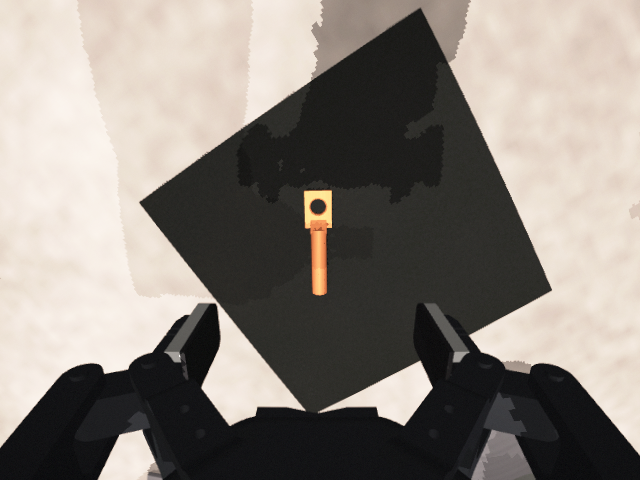

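The wrist view shows the lug almost centred, with its palm end at (318,190) and its mouth at (319,296). It is about 1° off the tool's line. I'll go down and grip it.

>>> {"name": "carry_out", "arguments": {
  "deltas": "0.5 -0.15 0.2 4 0 0 -1;0.2 -0.15 0.2 7 0 0 -1;0 -0.15 0.2 9 0 0 -1;0 -0.15 0.2 10.3 0 0 -1;0 -0.15 0.2 10.3 0 0 -1",
  "squeeze": 25
}}

```text
time: 4.3
position: [0.4433, -0.34, 0.0741]
eef_rot: [0.272, 0.962, 0.001, -0.003]
ft_force: [-0.4, -0.3, -0.9]
width: 0.0428
gripper_force: 0.0
```

>>> {"name": "carry_out", "arguments": {
  "deltas": "-1 0 0 0 0 0 0;-1 0 0 0 0 0 0;-1 0 0 0 0 0 0;-1 0 0 0 0 0 0;-1 0 0 0 0 0 0;-1 0 0 0 0 0 0"
}}

```text
time: 4.8
position: [0.4461, -0.3422, 0.0785]
eef_rot: [0.271, 0.962, -0.001, 0.001]
ft_force: [1.0, 0.1, 5.9]
width: 0.0102
gripper_force: 24.8
```

>>> {"name": "carry_out", "arguments": {
  "deltas": "-1 0 0 -0.5 0 0 0;-1 0 0 -1.5 0 0 0;-1 0 0 -3 0 0 0;-1 0 0 -5 0 0 0;-1 0 0 -5 0 0 0"
}}

```text
time: 5.22
position: [0.4468, -0.3427, 0.1309]
eef_rot: [0.271, 0.962, -0.001, 0.003]
ft_force: [0.5, -1.1, 0.2]
width: 0.0106
gripper_force: 24.5
```

Run:
```python
from h import *
np.set_printoptions(precision=4,suppress=True)
s=read_state();print(s['width'],s['gripper_force'],s['ft_force'],s['position'])
w=get_image('wrist');save(w,'w2.png');im=get_image('scene');p=proj(im,s['position']-[0,0,.07]).astype(int);print(p)
c=im['color'][p[1]-60:p[1]+60,p[0]-80:p[0]+80];cv2.imwrite('pics/s2.png',cv2.cvtColor(cv2.resize(c,(800,600),interpolation=cv2.INTER_CUBIC),cv2.COLOR_RGB2BGR))
```

```text
0.010634350889121347 24.510172605514526 [ 0.5488 -1.0573  0.1527] [ 0.4468 -0.3427  0.1309]
[140 324]
```

View pics/w2.png

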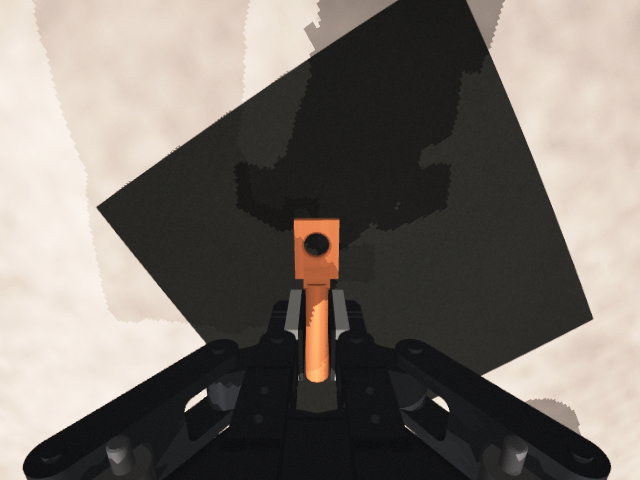

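View pics/s2.png

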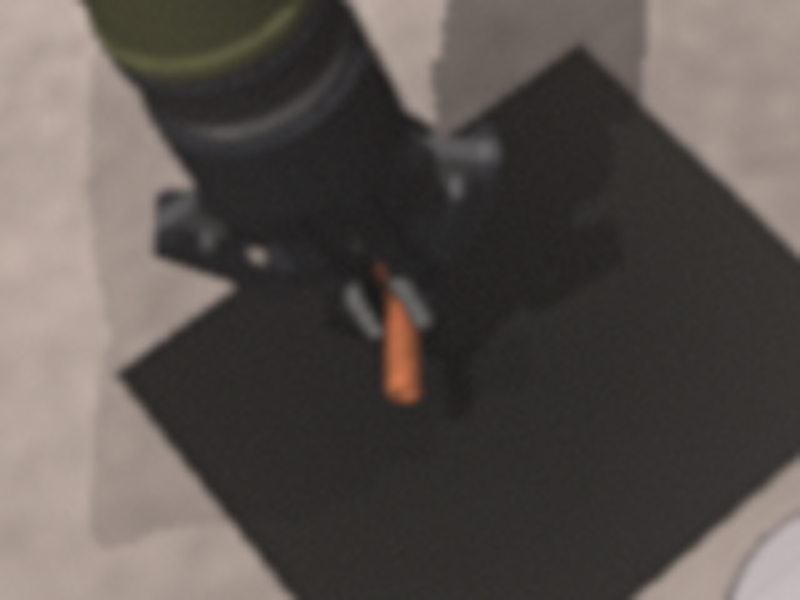

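Run:
```python
from h import *
from scipy.optimize import least_squares
np.set_printoptions(precision=4,suppress=True)
im=get_image('wrist');s=read_state();q=R.from_quat(s['eef_rot']);p=s['position']
m=lugpix(im)
for c in(300,317,330):
    r=np.sort(m[m[:,0]==c][:,1]);print(c,r.min(),r.max())
for r in (225,270,300,340,370): 
    c=m[m[:,1]==r][:,0];print(r,c.min(),c.max(),c.mean())
pts=np.array([[-40,0,4],[-28,0,4],[-12,0,4],[40,0,12]])/1000
mr=m[m[:,0]==317][:,1].max()+.5
rows=np.array([218.5,244,279.5,mr])
def lug2world(v,L):
    dx,dz,a=v; Lr=R.from_euler('y',a).apply(L)
    T=np.array([-Lr[:,0],Lr[:,1],-Lr[:,2]]).T+[dx,0,dz]   # tool x=-lug x, tool z down
    return q.apply(T)+p
f=lambda v:np.array([proj(im,x)[1] for x in lug2world(v,pts)])-rows
for sel in (slice(None),[0,2,3],[0,1,2]):
    o=least_squares(lambda v:f(v)[sel] if sel!=[0,1,2] else np.r_[f(v)[sel],v[2]*300],[0,.07,0]);print(o.x,'pitch deg',np.degrees(o.x[2]),f(o.x))
for t in('lug_crimp','lug_palm','lug'): print(t,tip_of(im,t)[:1])
```

```text
300 218 278
317 218 382
330 218 279
225 293 339 316.0
270 295 338 316.5
300 306 327 316.5
340 305 328 316.5
370 305 328 316.5
[0.0046 0.0713 0.0713] pitch deg 4.085252778361948 [-0.47    1.1309 -0.7595  0.0945]
[0.0055 0.0693 0.1048] pitch deg 6.002121617857454 [-0.      1.8458  0.     -0.    ]
[ 0.0034  0.0723 -0.    ] pitch deg -0.0019440001063502292 [-0.5471  1.006  -0.461   3.6914]
lug_crimp [{'point': [318.2, 352.0], 'confidence': 0.68}]
lug_palm [{'point': [315.1, 247.0], 'confidence': 0.93}]
lug [{'point': [316.1, 295.5], 'confidence': 0.73}]
```

>>> {"name": "carry_out", "arguments": {
  "deltas": "-1 0 0 -4 0 0 0;-1 0 0 -8 0 0 0;-1 0 0 -12 0 0 0;-1 0 2 -15 0 0 0;-1 0 5 -17 0 0 -4;-1 0 8.5 -17 0 0 -8;-1 0 12 -17 0 0 -12;-1 0 15 -17 0 0 -16"
}}

```text
time: 6.18
position: [0.5243, -0.2119, 0.2969]
eef_rot: [0.133, 0.991, 0.0, -0.0]
ft_force: [0.0, -0.3, -1.1]
width: 0.0098
gripper_force: 24.5
```

Run:
```python
from h import *
np.set_printoptions(precision=4,suppress=True)
s=read_state();print(s['position'],s['width'],tooldelta([.597,-.09,.30],np.radians(79.4)))
obs={}
for k in range(2):
  for n in('scene','top'):
    im=get_image(n)
    for t in('die','palm_rest','handle_grip','hinge','crimper'):
        r=tip_of(im,t)
        for x in r[:2]:
            if x['confidence']>.5: obs.setdefault(t,[]).append((n,np.round(x['point'],1),round(x['confidence'],2)))
for t in obs: print(t,obs[t])
```

```text
[ 0.5243 -0.2119  0.2969] 0.009760844136133644 (array([-3.8 , 13.68, -0.3 ]), np.float64(-4.69))
die [('scene', array([276.6, 274. ]), 0.81), ('top', array([363.7, 254.4]), 0.93), ('scene', array([275.7, 276.2]), 0.95), ('top', array([361.2, 253.9]), 0.69)]
palm_rest [('scene', array([263.3, 260.4]), 0.57), ('top', array([358.3, 275.5]), 0.88), ('scene', array([262.1, 258.7]), 0.55), ('top', array([355.2, 278. ]), 0.96), ('top', array([271. , 235.6]), 0.55)]
handle_grip [('scene', array([349.2, 194.8]), 0.89), ('top', array([271. , 233.6]), 0.65), ('scene', array([354. , 194.6]), 0.6), ('top', array([270.5, 231. ]), 0.77)]
hinge [('scene', array([299.1, 256.2]), 0.89), ('top', array([426.7, 279.2]), 0.63), ('top', array([332.6, 250. ]), 0.55), ('scene', array([304.3, 255.6]), 0.83), ('scene', array([274.6, 275.4]), 0.68), ('top', array([330.6, 247.4]), 0.81)]
crimper [('scene', array([314.2, 276.1]), 0.76), ('top', array([356. , 275.5]), 0.68), ('scene', array([313.8, 275.9]), 0.73), ('top', array([317.6, 250.3]), 0.85), ('top', array([268.9, 234.1]), 0.59)]
```

>>> {"name": "carry_out", "arguments": {
  "deltas": "-1 -1 4 0 0 0 -2;-1 -2 8 0 0 0 -4.7;-1 -3 12 0 0 0 -4.7;-1 -3.8 13.7 -0.3 0 0 -4.7;-1 -3.8 13.7 -0.3 0 0 -4.7;-1 -3.8 13.7 -0.3 0 0 -4.7"
}}

```text
time: 7.88
position: [0.5974, -0.0906, 0.3]
eef_rot: [0.093, 0.996, -0.0, -0.0]
ft_force: [0.2, -0.8, -0.9]
width: 0.0101
gripper_force: 24.6
```

```bash
cat > fit.py <<'E'
from h import *
from scipy.optimize import least_squares
import pickle,os
np.set_printoptions(precision=4,suppress=True)
def model(v):
    x,y,yaw,dy=v
    L=dict(crimper=[0,0,0],die=[0,dy,.091],palm_rest=[-.056,dy,.085],hinge=[0,-.03,.105],handle_grip=[0,-.03+.17*np.cos(np.radians(40)),.105+.17*np.sin(np.radians(40))],indenter=[0,dy+.048,None])
    return L
def world(v,P): return R.from_euler('z',v[2]).apply(P)+[v[0],v[1],0]
def res(v,obs):
    L=model(v);o=[]
    for im,t,p,c in obs: o.append((proj(im,world(v,L[t]))-p))
    return np.array(o)
def fit(obs):
    w=np.array([1.]*len(obs))
    f=lambda v:np.r_[res(v,obs).ravel(),(v[3]+.1)/.005]
    r=least_squares(f,[.587,.014,-.185,-.1],loss='soft_l1',f_scale=2.);return r.x
def collect(names,k,save_=None):
    obs=[]
    for _ in range(k):
        for n in names:
            im=get_image(n);meta={a:im[a] for a in('K','k1','rvec','tvec')}
            for t in('die','palm_rest','handle_grip','hinge','crimper'):
                for x in tip_of(im,t)[:3]:
                    if x['confidence']>.45: obs.append((meta,t,np.array(x['point']),n))
    return obs
E
python3 - <<'E'
from fit import *
im=get_image('wrist');save(im,'w3.png');print(read_state()['position'],read_state()['eef_rot'])
obs=collect(['wrist','top','scene'],2)
pickle.dump(obs,open('obs.pkl','wb'))
v=fit(obs);print(v,np.degrees(v[2]))
for o,r in zip(obs,res(v,obs)): print(o[3],o[1],o[2],r)
L=model(v);print({t:world(v,L[t]) for t in('die','palm_rest','hinge','handle_grip')})
vw=fit([o for o in obs if o[3]=='wrist']);print('wrist only',vw,world(vw,model(vw)['die']))
E
```

```text
[ 0.5967 -0.0915  0.2999] [ 0.0936  0.9956 -0.0003 -0.0003]
[ 0.5901  0.011  -0.1944 -0.0958] -11.139873336314674
wrist die [319.4 201.5] [-0.4099 -1.884 ]
wrist palm_rest [321.1 132.7] [-1.5361 -3.3428]
wrist handle_grip [318.9 350.6] [ 373.8685 -102.9397]
wrist hinge [405.6 202.5] [-3.7964  0.9942]
wrist hinge [319.6 129.2] [82.2036 74.2942]
wrist hinge [315.3 299.8] [ 86.5036 -96.3058]
wrist crimper [410.7 183.4] [-4.7765  2.0362]
top die [361.4 252.8] [-0.9612  0.9826]
top palm_rest [353.8 277.6] [1.3194 0.1967]
top hinge [332.1 246.8] [0.3522 0.4511]
top hinge [364.1 254.6] [-31.6478  -7.3489]
top crimper [317.5 250.2] [ 1.9533 -2.8079]
scene die [273.8 274.4] [2.1003 0.1889]
scene palm_rest [259.5 259.2] [ 2.842  -0.3077]
scene handle_grip [352.1 194.7] [1.3527 0.258 ]
scene hinge [301.7 256.1] [0.0199 0.1871]
scene crimper [313.7 278.1] [-0.6866 -0.2748]
wrist die [316.3 198.8] [2.6167 0.4627]
wrist palm_rest [319.9 130. ] [-0.4684 -0.9853]
wrist hinge [408.8 200.3] [-7.1013  2.7628]
wrist crimper [411.3 182.2] [-5.5108  2.8506]
top die [335.2 170.6] [25.2388 83.1826]
top die [360.8 251.9] [-0.3612  1.8826]
top palm_rest [356.6 277.9] [-1.4806 -0.1033]
top handle_grip [267.8 232.1] [ 3.5245 -1.9397]
top hinge [330.8 248.6] [ 1.6522 -1.3489]
top crimper [321.3 250.5] [-1.8467 -3.1079]
scene die [272.  275.5] [ 3.9003 -0.9111]
scene palm_rest [262.5 261.4] [-0.158  -2.5077]
scene palm_rest [280.8 250.9] [-18.458    7.9923]
scene handle_grip [352.2 193.8] [1.2527 1.158 ]
scene hinge [301.1 256.5] [ 0.6199 -0.2129]
scene crimper [314.3 275.5] [-1.2866  2.3252]
{'die': array([ 0.5716, -0.083 ,  0.091 ]), 'palm_rest': array([ 0.5167, -0.0722,  0.085 ]), 'hinge': array([ 0.5843, -0.0185,  0.105 ]), 'handle_grip': array([0.6095, 0.1093, 0.2143])}
wrist only [ 0.5903 -0.0573 -0.6767 -0.0372] [ 0.567  -0.0863  0.091 ]
```

View pics/w3.png

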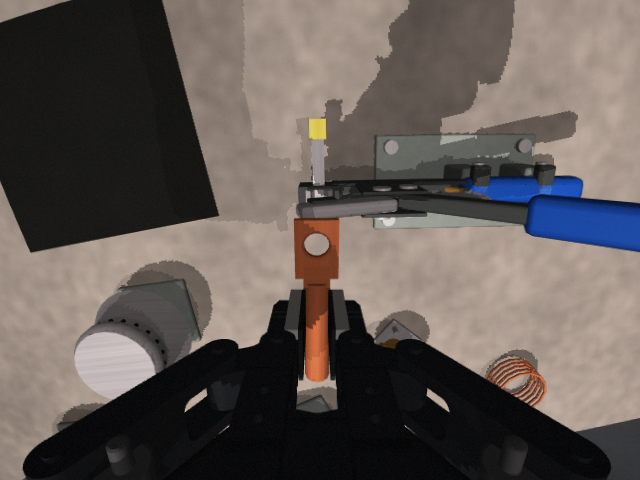

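The view shows the brass rest as a yellow square at (318,128) and the plate's far edge running from (375,137) to (533,133). The jaw sits around (318,195). I'll measure those edges for yaw and position.

Run:
```python
from fit import *
im=get_image('wrist');a=im['color'];g=cv2.GaussianBlur(cv2.cvtColor(a,cv2.COLOR_RGB2GRAY),(3,3),0).astype(float)
hsv=cv2.cvtColor(a,cv2.COLOR_RGB2HSV);m=cv2.inRange(hsv,(20,120,120),(35,255,255));m[:100]=0;m[160:]=0;m[:,:290]=0;m[:,345:]=0
pts=np.argwhere(m)[:,::-1];print('yellow',len(pts),pts.min(0),pts.max(0),pts.mean(0));
W=np.array([atz(im,p,.085)[:2] for p in pts]);rc=W.mean(0);rect=cv2.minAreaRect((W*1e4).astype(np.float32));print('rest',rc,np.array(rect[0])/1e4,rect[1],rect[2])
def edge(P,z,lab):
    W=np.array([atz(im,p,z)[:2] for p in P])
    for _ in range(3):
        c=W.mean(0);_,_,vt=np.linalg.svd(W-c,full_matrices=False);e=(W-c)@vt[1];W=W[np.abs(e)<max(.0004,1.5*e.std())]
    d=vt[0];print(lab,len(W),c,'dir',np.degrees(np.arctan2(d[1],d[0]))%180,'rms',e.std());return c,d
P=[]
for c in range(384,526):
    col=g[126:145,c];d=np.abs(np.diff(col));i=d.argmax();P.append((c,126.5+i))
edge(P,.008,'plate -x edge')
P=[]
for r in list(range(142,175)):
    row=g[r,366:385];d=np.abs(np.diff(row));i=d.argmax();P.append((366.5+i,r))
edge(P,.008,'plate -y edge')
for lab,rng in(('armL',(305,318)),('armR',(318,332))):
    P=[]
    for r in range(142,178):
        row=g[r,rng[0]:rng[1]];d=np.abs(np.diff(row));i=d.argmax();P.append((rng[0]+.5+i,r))
    edge(P,.074,lab)
cv2.imwrite('pics/w3z.png',cv2.cvtColor(cv2.resize(a[105:225,270:430],(800,600),interpolation=cv2.INTER_CUBIC),cv2.COLOR_RGB2BGR))
print(read_state()['position'],read_state()['time'])
```

```text
yellow 350 [310 119] [327 139] [318.4543 129.06  ]
rest [ 0.5166 -0.073 ] [ 0.5166 -0.073 ] (137.3801727294922, 154.2593536376953) 79.23542022705078
plate -x edge 83 [0.5453 0.0593] dir 81.32849297973847 rms 0.0006075447949867656
plate -y edge 25 [ 0.5564 -0.0179] dir 169.6485760336234 rms 0.00021662831690234243
armL 22 [ 0.542  -0.0827] dir 173.79871801048773 rms 0.0002744835425902364
armR 26 [ 0.5446 -0.0721] dir 165.99142059809253 rms 0.0007678604490367524
[ 0.5968 -0.0917  0.3001] 9.7833
```

View pics/w3z.png

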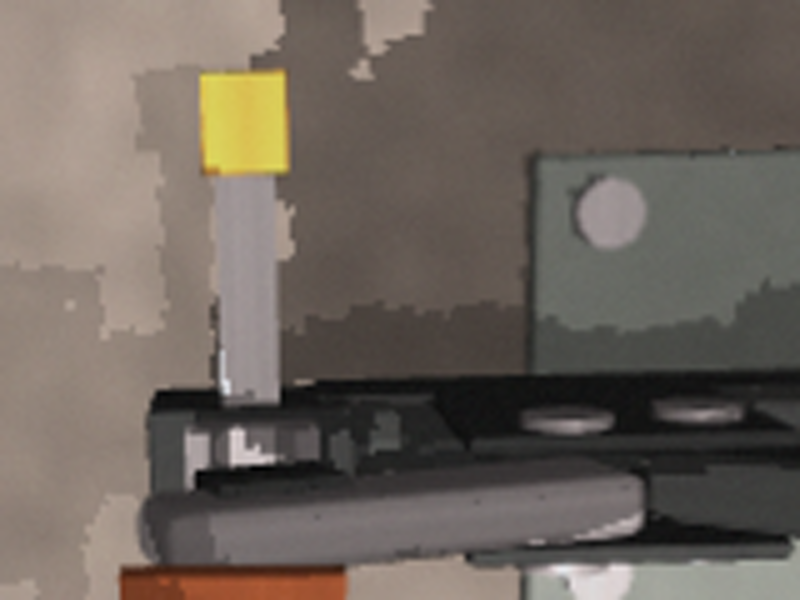

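```bash
python3 -c "
from h import *
print(tooldelta([.4979,-.0694,.22],np.radians(80.3)),tooldelta([.4979,-.0694,.169],np.radians(80.3)))"
```

```text
(array([10.13,  0.34,  8.01]), np.float64(-1.09)) (array([10.13,  0.34, 13.11]), np.float64(-1.09))
```

>>> {"name": "carry_out", "arguments": {
  "deltas": "-1 4 0.1 0 0 0 -0.5;-1 8 0.2 0 0 0 -1.1;-1 10.1 0.34 2 0 0 -1.1;-1 10.1 0.34 6 0 0 -1.1;-1 10.1 0.34 10 0 0 -1.1;-1 10.1 0.34 13.1 0 0 -1.1;-1 10.1 0.34 13.1 0 0 -1.1;-1 10.1 0.34 13.1 0 0 -1.1"
}}

```text
time: 10.45
position: [0.497, -0.0693, 0.1683]
eef_rot: [0.084, 0.996, 0.0, -0.002]
ft_force: [0.4, -0.5, 0.6]
width: 0.0103
gripper_force: 26.3
```

Run:
```python
from h import *
np.set_printoptions(precision=4,suppress=True)
s=read_state();print(s['position'],s['width'],s['ft_force'],tooldelta([.5472,-.0778,.169],np.radians(80.3)))
p=s['position']-[0,0,.07]+[.03,0,0]
im=get_image('scene');u=proj(im,p).astype(int);c=im['color'][u[1]-45:u[1]+45,u[0]-60:u[0]+60];cv2.imwrite('pics/s4.png',cv2.cvtColor(cv2.resize(c,(800,600),interpolation=cv2.INTER_CUBIC),cv2.COLOR_RGB2BGR))
# lug outline: predicted mouth position vs seen, for pitch
M=p
for t in('lug_crimp','lug'):
    print(t,tip_of(im,t)[:2])
ex=np.array([.9857,-.1685,0]);o=s['position']-.004*ex-[0,0,.0715]
for a in(0,.05,.1):
    print(a,'mouth centre px',proj(im,o+[0,0,.006]+.040*(ex*np.cos(a)-np.array([0,0,np.sin(a)]))),'bottom',proj(im,o+.040*(ex*np.cos(a)-np.array([0,0,np.sin(a)]))))
print('crop origin',u-[60,45])
```

```text
[ 0.497  -0.0693  0.1683] 0.010261111191261102 [ 0.4046 -0.5043  0.6446] (array([-5.1 ,  0.  , -0.09]), np.float64(0.01))
lug_crimp [{'point': [261.3, 258.2], 'confidence': 0.57}, {'point': [360.3, 178.3], 'confidence': 0.32}]
lug [{'point': [257.6, 251.2], 'confidence': 0.48}, {'point': [236.7, 407.1], 'confidence': 0.47}]
0 mouth centre px [265.5425 258.7607] bottom [265.7621 260.4616]
0.05 mouth centre px [265.6032 259.3142] bottom [265.8222 261.0096]
0.1 mouth centre px [265.6381 259.8344] bottom [265.8565 261.5243]
crop origin [206 211]
```

View pics/s4.png

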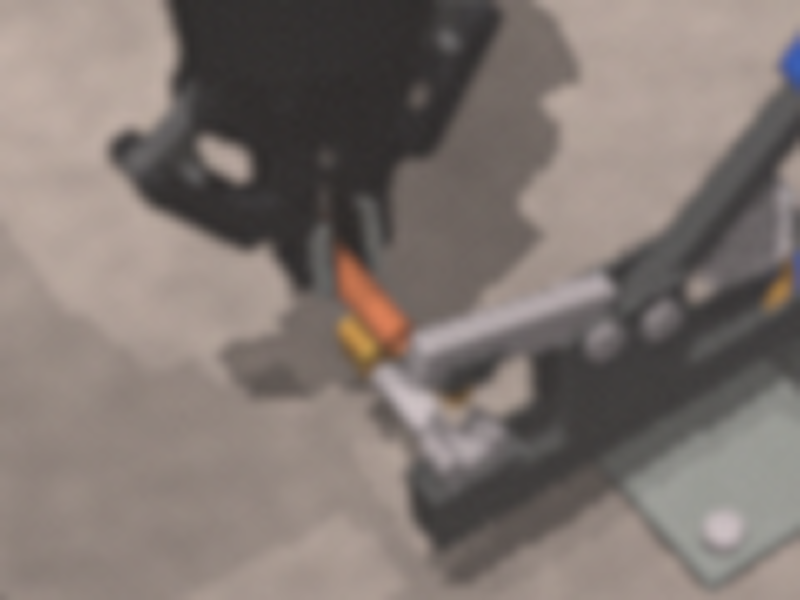

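The crop shows the lug's mouth at about (390,335), level and lined up with the arm, just short of the jaws at rim height. I'll slide it in gently.

>>> {"name": "carry_out", "arguments": {
  "deltas": "-1 -1 0 -0.1 0 0 0;-1 -2 0 -0.1 0 0 0;-1 -2.7 0 -0.1 0 0 0;-1 -3.4 0 -0.1 0 0 0;-1 -4 0 -0.1 0 0 0;-1 -4.6 0 -0.1 0 0 0;-1 -5.1 0 -0.1 0 0 0;-1 -5.1 0 -0.1 0 0 0"
}}

```text
time: 11.27
position: [0.5497, -0.0782, 0.1701]
eef_rot: [0.085, 0.996, -0.0, 0.0]
ft_force: [1.0, -0.8, -0.6]
width: 0.0108
gripper_force: 26.2
```

>>> {"name": "carry_out", "arguments": {
  "deltas": "-1 0 0 0.3 0 0 0;-1 0 0 0.6 0 0 0;-1 0 0 0.9 0 0 0;-1 0 0 0.9 0 0 0"
}}

```text
time: 11.6
position: [0.5488, -0.0789, 0.1629]
eef_rot: [0.085, 0.996, -0.001, 0.001]
ft_force: [-1.1, -1.7, 11.0]
width: 0.0102
gripper_force: 28.2
```

Run:
```python
from h import *
np.set_printoptions(precision=4,suppress=True)
s=read_state();print(s['position'],s['width'],s['ft_force'],s['torque'])
ims={n:get_image(n) for n in('scene','top','wrist')}
die=np.array([.5718,-.082,.091]);ex=np.array([.9857,-.1685,0])
def crop(n,P,hw,hh,W,H):
    im=ims[n];u=proj(im,P).astype(int);u=np.clip(u,[hw,hh],[640-hw,480-hh]);print(n,u-[hw,hh]);return cv2.resize(im['color'][u[1]-hh:u[1]+hh,u[0]-hw:u[0]+hw],(W,H),interpolation=cv2.INTER_CUBIC)
a=crop('scene',die-.02*ex,40,30,400,300);b=crop('top',die-.02*ex,40,30,400,300);c=ims['wrist']['color'][100:400,120:520]
c=np.hstack([cv2.resize(c,(400,300)),cv2.resize(ims['wrist']['color'][200:320,240:400],(400,300),interpolation=cv2.INTER_CUBIC)])
cv2.imwrite('pics/c5.png',cv2.cvtColor(np.vstack([np.hstack([a,b]),c]),cv2.COLOR_RGB2BGR))
```

```text
[ 0.5488 -0.0789  0.1629] 0.010188092896791028 [-1.1224 -1.6593 11.0081] [-0.4331  0.492  -0.1526]
scene [231 238]
top [318 232]
```

View pics/c5.png

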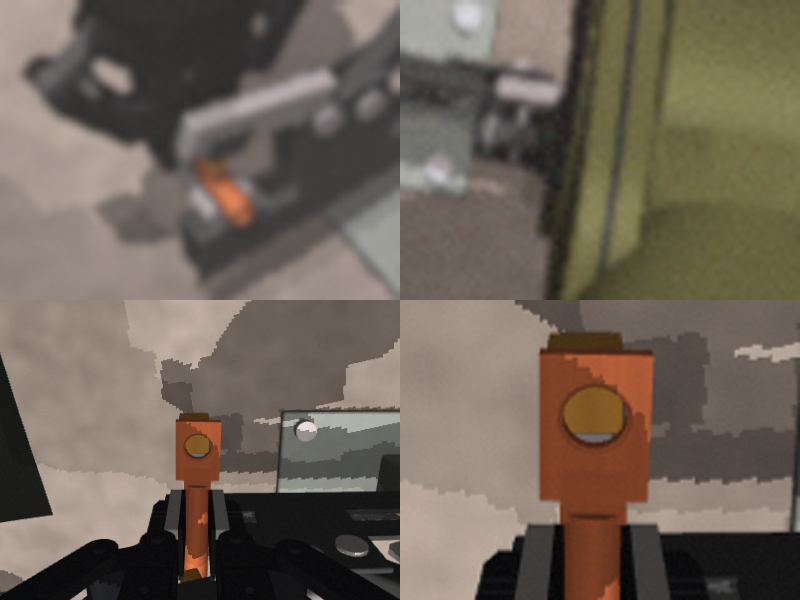

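The composite shows the mouth poking out beyond the jaw at top left. At bottom right the lug's centre is near column 318.6 and the brass rest's is near 314, so the barrel is about 2 mm too far toward the handles and is riding on a cheek. I'll check where it sits along the barrel, then lift, shift and lower it again.

Run:
```python
from h import *
im=get_image('wrist');s=read_state();ex=np.array([.9857,-.1685,0]);die=np.array([.5718,-.082,0])
for l,x,z in(('rest far top',-.064,.085),('rest far bottom',-.064,.080),('rest near',-.048,.085),('jaw',-.010,.091)): print(l,proj(im,die+x*ex+[0,0,z]))
g=cv2.cvtColor(im['color'],cv2.COLOR_RGB2HSV)
print([(r,*g[r,312]) for r in range(208,226)])
m=lugpix(im)
for r in(225,235,262,275,300,340): c=m[m[:,1]==r][:,0];print(r,c.min(),c.max(),c.mean())
print(m[:,1].min(),m[:,1].max())
# palm end position from row 220 for several palm heights
for z in(.089,.093,.097): print(z,((atz(im,(318,219.5),z)-die)@ex))
```

```text
rest far top [314.834135 219.30677 ]
rest far bottom [314.89709479 216.72673502]
rest near [314.90738087 252.9648477 ]
jaw [315.00574978 331.49359702]
[(208, np.uint8(11), np.uint8(42), np.uint8(84)), (209, np.uint8(14), np.uint8(39), np.uint8(85)), (210, np.uint8(12), np.uint8(39), np.uint8(86)), (211, np.uint8(13), np.uint8(44), np.uint8(82)), (212, np.uint8(13), np.uint8(46), np.uint8(77)), (213, np.uint8(17), np.uint8(127), np.uint8(66)), (214, np.uint8(16), np.uint8(178), np.uint8(73)), (215, np.uint8(17), np.uint8(184), np.uint8(72)), (216, np.uint8(16), np.uint8(177), np.uint8(72)), (217, np.uint8(18), np.uint8(186), np.uint8(70)), (218, np.uint8(16), np.uint8(179), np.uint8(74)), (219, np.uint8(13), np.uint8(179), np.uint8(74)), (220, np.uint8(10), np.uint8(178), np.uint8(73)), (221, np.uint8(9), np.uint8(180), np.uint8(98)), (222, np.uint8(9), np.uint8(178), np.uint8(173)), (223, np.uint8(9), np.uint8(176), np.uint8(174)), (224, np.uint8(9), np.uint8(179), np.uint8(172)), (225, np.uint8(9), np.uint8(173), np.uint8(175))]
225 296 340 318.0
235 296 340 318.0
262 296 339 317.5
275 296 338 317.0
300 306 327 316.5
340 306 327 316.5
213 381
0.089 -0.0648938307168615
0.093 -0.06587747147325484
0.097 -0.06686111222964829
```

>>> {"name": "carry_out", "arguments": {
  "deltas": "-1 0 -0.05 -0.2 0 0 0;-1 0 -0.15 -0.2 0 0 0;-1 0 -0.15 -0.2 0 0 0;-1 0 -0.15 0 0 0 0;-1 0 -0.15 0 0 0 0"
}}

```text
time: 12.22
position: [0.5484, -0.0794, 0.1628]
eef_rot: [0.084, 0.996, 0.0, 0.001]
ft_force: [-3.4, 0.9, 13.8]
width: 0.0103
gripper_force: 28.2
```

Run:
```python
from h import *
np.set_printoptions(precision=4,suppress=True)
s=read_state();print(s['position'],s['width'],s['ft_force'],s['torque'])
im=get_image('wrist');m=lugpix(im)
for r in(225,235,262,275,300,340): c=m[m[:,1]==r][:,0];print(r,c.min(),c.max(),c.mean())
h=cv2.cvtColor(im['color'],cv2.COLOR_RGB2HSV)[217].astype(int);c=[i for i in range(290,345) if h[i,1]>120];print('rest cols',c[0],c[-1])
```

```text
[ 0.5484 -0.0794  0.1628] 0.010263180922199038 [-3.4213  0.949  13.7935] [ 0.2414  0.654  -0.0331]
225 295 340 317.5
235 295 339 317.0
262 295 339 317.0
275 295 338 316.5
300 306 327 316.5
340 306 327 316.5
rest cols 300 329
```

>>> {"name": "carry_out", "arguments": {
  "deltas": "-1 0 -0.1 -0.3 0 0 0;-1 0 -0.1 -0.25 0 0 0;-1 0 -0.1 -0.15 0 0 0;-0.8 0 -0.1 -0.15 0 0 0;-0.6 0 -0.1 -0.15 0 0 0;-0.5 0 -0.1 -0.2 0 0 0;-0.4 0 -0.1 -0.2 0 0 0;-0.4 0 -0.1 -0.2 0 0 0"
}}

```text
time: 12.93
position: [0.5476, -0.0805, 0.1624]
eef_rot: [0.084, 0.996, -0.0, -0.001]
ft_force: [0.1, 0.5, 0.1]
width: 0.0258
gripper_force: 0.0
```

Run:
```python
from h import *
np.set_printoptions(precision=4,suppress=True)
s=read_state();print(s['position'],s['width'],s['ft_force'],s['gripper_force'])
im=get_image('wrist');save(im,'w6.png');m=lugpix(im);print(m.min(0),m.max(0))
for r in(225,235,262,275,300,340): c=m[m[:,1]==r][:,0];print(r,c.min(),c.max(),c.mean())
h=cv2.cvtColor(im['color'],cv2.COLOR_RGB2HSV)[217].astype(int);c=[i for i in range(290,345) if h[i,1]>120];print('rest cols',c[0],c[-1])
```

```text
[ 0.5476 -0.0805  0.1624] 0.025789324107803623 [0.084  0.5328 0.109 ] 0.0
[295 216] [340 384]
225 295 340 317.5
235 295 339 317.0
262 295 339 317.0
275 296 338 317.0
300 305 329 317.0
340 306 329 317.5
rest cols 303 331
```

>>> {"name": "carry_out", "arguments": {
  "deltas": "-0.4 0 0 -1 0 0 0;-0.4 0 0 -3 0 0 0;-0.4 0 0 -6 0 0 0;-0.4 0 0 -10 0 0 0;-0.4 0 0 -13.8 0 0 0;-0.4 0 0 -13.8 0 0 0"
}}

```text
time: 13.48
position: [0.5514, -0.081, 0.3098]
eef_rot: [0.085, 0.996, -0.0, 0.007]
ft_force: [1.4, -0.7, 0.8]
width: 0.0255
gripper_force: 0.0
```

Run:
```python
from h import *
np.set_printoptions(precision=4,suppress=True)
s=read_state();print(s['position'],s['time'])
w=get_image('wrist');sc=get_image('scene')
die=np.array([.5718,-.082,.091]);ex=np.array([.9857,-.1685,0])
cr={}
def crop(im,P,hw,hh,lab):
    u=proj(im,P).astype(int);print(lab,u-[hw,hh]);return cv2.resize(im['color'][u[1]-hh:u[1]+hh,u[0]-hw:u[0]+hw],(400,600) if hh>hw else (400,300),interpolation=cv2.INTER_CUBIC)
a=crop(w,die-.03*ex,50,75,'wrist');b=crop(sc,die-.02*ex,24,18,'scene');c=crop(sc,die+[0.02,.06,.03],80,60,'scene2')
cv2.imwrite('pics/c7.png',cv2.cvtColor(np.hstack([a,np.vstack([b,c])]),cv2.COLOR_RGB2BGR))
m=lugpix(w,(250,100,400,350));print(m.min(0),m.max(0))
for r in range(m[:,1].min()+3,m[:,1].max(),12): c=m[m[:,1]==r][:,0];print(r,c.min(),c.max(),c.mean())
r0=m[:,1].min()
print('palm end x',[(atz(w,(317,r0),z)-die)@ex for z in(.085,.089)])
e=lambda x,z:proj(w,die*[1,1,0]+x*ex+[0,0,z])
print('expected: palm end',e(-.066,.089),'shoulder',e(-.038,.089),'barrel top at -.012',e(-.012,.097),'rest far',e(-.064,.085))
for im in(w,sc):
  for t in('lug_crimp','lug_palm','die','palm_rest'): print(t,[(np.round(x['point'],1),round(x['confidence'],2)) for x in tip_of(im,t)[:1]],proj(im,die if t in('die','lug_crimp') else die-[0,0,.006]-.056*ex))
```

```text
[ 0.5514 -0.081   0.3098] 13.4833
wrist [267 137]
scene [247 250]
scene2 [222 194]
[305 171] [328 249]
174 305 328 316.5
186 305 328 316.0769230769231
198 305 328 316.5
210 310 323 316.5
222 311 323 317.0
234 311 323 317.0
246 311 323 317.0
palm end x [np.float64(-0.06517760631272908), np.float64(-0.06562625940912599)]
expected: palm end [317.2786 170.5531] shoulder [317.2505 203.1597] barrel top at -.012 [317.2534 234.457 ] rest far [317.2615 172.3881]
lug_crimp [(array([319.3, 248.4]), 0.96)] [317.2205 245.2819]
lug_palm [(array([314.9, 186.8]), 0.6)] [317.2537 181.7331]
die [(array([315.3, 246.8]), 0.57)] [317.2205 245.2819]
palm_rest [(array([318.4, 180.4]), 0.85)] [317.2537 181.7331]
lug_crimp [(array([274. , 276.4]), 0.44)] [276.313  274.3504]
lug_palm [(array([262.1, 264. ]), 0.46)] [262.1942 258.9689]
die [(array([277.5, 273.5]), 0.56)] [276.313  274.3504]
palm_rest [(array([260.3, 259.4]), 0.83)] [262.1942 258.9689]
```

View pics/c7.png

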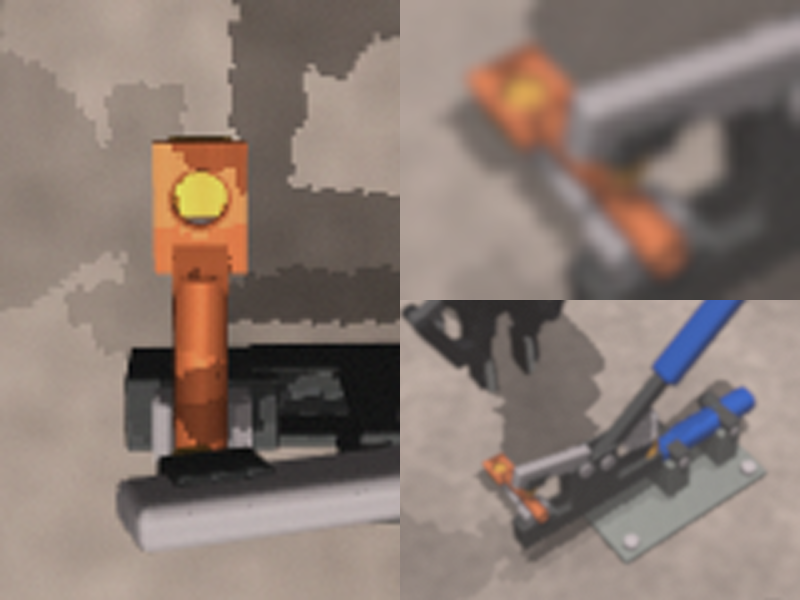

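The lug sits between the cheeks, with its mouth out past the jaw and its palm covering the rest. The numbers put the crimp point within about 1 mm of the die. Next I shut the fingers, go above the handle and measure the blue bar numerically.

>>> {"name": "carry_out", "arguments": {
  "deltas": "-1 0 0 -4 0 0 0;-1 0 2 -6 0 0 0;-1 -0.5 5 -6 0 0 0;-1 -1 9 -6 0 0 0;-1 -1.5 13 -6 0 0 0;-1 -2 16 -6 0 0 0;-1 -2 17.7 -6 0 0 0;-1 -2 17.7 -6 0 0 0",
  "squeeze": 30
}}

```text
time: 14.65
position: [0.5982, 0.0943, 0.36]
eef_rot: [0.082, 0.997, 0.001, -0.001]
ft_force: [0.5, 0.1, -0.1]
width: 0.0003
gripper_force: 0.0
```

Run:
```python
from h import *
np.set_printoptions(precision=4,suppress=True)
s=read_state();print(s['position'],s['eef_rot'],s['time'],s['width'],s['ft_force'],s['gripper_force'])
H=np.array([.5829,-.0169,0]);ey=np.array([.1685,.9857,0]);ex=np.array([.9857,-.1685,0])
for n in('wrist','top','scene'):
    im=get_image(n);hsv=cv2.cvtColor(im['color'],cv2.COLOR_RGB2HSV);m=cv2.inRange(hsv,(105,120,60),(125,255,255))
    k,l,st,c=cv2.connectedComponentsWithStats(m);print(n,[(list(st[i]),np.round(c[i])) for i in range(1,k) if st[i][4]>60])
    q=lambda r,w:proj(im,H+ey*(r*np.cos(.698)-.01*np.sin(.698))+ex*w+[0,0,.105+r*np.sin(.698)+.01*np.cos(.698)])
    print('expect top face r=.084 L/R',q(.084,-.013),q(.084,.013),'r=.17',q(.17,-.013),q(.17,.013),'r=.202',q(.202,-.013),q(.202,.013))
    if n=='wrist':
        for cc in range(st[1:,0].min(),640,20):
            r=np.where(m[:,cc])[0]
            if len(r): print(cc,r.min(),r.max(),end=' | ')
        save(im,'w8.png')
```

```text
[0.5982 0.0943 0.36  ] [ 0.0822  0.9966  0.0006 -0.0006] 14.65 0.00030634727402593427 [ 0.4513  0.0526 -0.0548] 0.0
wrist [([np.int32(531), np.int32(183), np.int32(56), np.int32(58), np.int32(849)], array([554., 212.])), ([np.int32(272), np.int32(201), np.int32(103), np.int32(22), np.int32(1725)], array([325., 212.])), ([np.int32(255), np.int32(224), np.int32(111), np.int32(61), np.int32(3417)], array([312., 252.])), ([np.int32(367), np.int32(249), np.int32(25), np.int32(39), np.int32(787)], array([379., 268.]))]
expect top face r=.084 L/R [246.6984 223.8254] [248.4825 254.3405] r=.17 [331.7797 245.3745] [331.0568 282.277 ] r=.202 [374.8796 256.293 ] [372.4129 296.1734]
255 230 235 | 275 204 256 | 295 202 263 | 315 202 269 | 335 209 275 | 355 202 282 | 375 251 287 | 535 201 232 | 555 185 240 | 575 186 231 | top [([np.int32(0), np.int32(150), np.int32(9), np.int32(73), np.int32(437)], array([  3., 180.])), ([np.int32(157), np.int32(206), np.int32(27), np.int32(27), np.int32(261)], array([171., 219.])), ([np.int32(565), np.int32(234), np.int32(26), np.int32(27), np.int32(241)], array([
[... 513 characters left out ...]
4), np.int32(45), np.int32(403)], array([94., 21.])), ([np.int32(324), np.int32(179), np.int32(41), np.int32(48), np.int32(614)], array([344., 203.])), ([np.int32(413), np.int32(187), np.int32(25), np.int32(18), np.int32(118)], array([424., 198.])), ([np.int32(350), np.int32(230), np.int32(13), np.int32(10), np.int32(85)], array([357., 234.])), ([np.int32(326), np.int32(237), np.int32(24), np.int32(20), np.int32(198)], array([338., 245.])), ([np.int32(35), np.int32(472), np.int32(31), np.int32(8), np.int32(128)], array([ 52., 476.]))]
expect top face r=.084 L/R [320.2189 220.4974] [327.8352 228.0422] r=.17 [346.2375 188.3434] [354.3694 195.5603] r=.202 [356.1523 176.0943] [364.4828 183.1805]
```

>>> {"name": "carry_out", "arguments": {
  "deltas": "-1 0 0 3 0 0 0;-1 0 0 5 0 0 0;-1 0 0 5.5 0 0 0;-1 0 0 5.5 0 0 0;-1 0 0 5.5 0 0 0"
}}

```text
time: 15.22
position: [0.5975, 0.0896, 0.3068]
eef_rot: [0.085, 0.996, -0.0, 0.0]
ft_force: [0.5, 0.5, -0.3]
width: -0.0
gripper_force: 0.0
```

>>> {"name": "carry_out", "arguments": {
  "deltas": "-1 0 0 0.3 0 0 0;-1 0 0 0.4 0 0 0;-1 0 0 0.4 0 0 0"
}}

```text
time: 15.47
position: [0.5979, 0.0905, 0.3029]
eef_rot: [0.085, 0.996, 0.0, 0.001]
ft_force: [-0.3, -0.8, 0.4]
width: 0.0
gripper_force: 0.0
```

>>> {"name": "carry_out", "arguments": {
  "deltas": "-1 0 0 0.3 0 0 0;-1 0 0 0.4 0 0 0;-1 0 0 0.4 0 0 0"
}}

```text
time: 15.72
position: [0.5974, 0.0907, 0.2979]
eef_rot: [0.084, 0.996, -0.0, -0.0]
ft_force: [-0.1, -0.1, -0.5]
width: -0.0
gripper_force: 0.0
```

>>> {"name": "carry_out", "arguments": {
  "deltas": "-1 0 0 0.3 0 0 0;-1 0 0 0.3 0 0 0"
}}

```text
time: 15.88
position: [0.5974, 0.0906, 0.2946]
eef_rot: [0.084, 0.996, -0.0, -0.0]
ft_force: [0.0, 0.2, -0.6]
width: -0.0002
gripper_force: 0.0
```

>>> {"name": "carry_out", "arguments": {
  "deltas": "-1 0 0 0.2 0 0 0;-1 0 0 0.2 0 0 0"
}}

```text
time: 16.05
position: [0.5974, 0.0906, 0.2927]
eef_rot: [0.084, 0.996, -0.0, -0.0]
ft_force: [-0.5, 0.4, -0.2]
width: -0.0003
gripper_force: 0.0
```

>>> {"name": "carry_out", "arguments": {
  "deltas": "-1 0 0 0.2 0 0 0;-1 0 0 0.2 0 0 0"
}}

```text
time: 16.22
position: [0.5974, 0.0906, 0.2908]
eef_rot: [0.084, 0.996, -0.0, -0.0]
ft_force: [-0.3, -0.3, -0.4]
width: -0.0
gripper_force: 0.0
```

>>> {"name": "carry_out", "arguments": {
  "deltas": "-1 0 0 0.2 0 0 0;-1 0 0 0.2 0 0 0"
}}

```text
time: 16.38
position: [0.5975, 0.0906, 0.2888]
eef_rot: [0.084, 0.996, -0.0, -0.0]
ft_force: [0.4, 0.1, -0.3]
width: -0.0003
gripper_force: 0.0
```

>>> {"name": "carry_out", "arguments": {
  "deltas": "-1 0 0 0.2 0 0 0;-1 0 0 0.2 0 0 0"
}}

```text
time: 16.55
position: [0.5974, 0.0906, 0.2868]
eef_rot: [0.084, 0.996, -0.0, -0.0]
ft_force: [-0.7, -0.2, -0.8]
width: -0.0
gripper_force: 0.0
```

>>> {"name": "carry_out", "arguments": {
  "deltas": "-1 0 0 0.2 0 0 0;-1 0 0 0.2 0 0 0"
}}

```text
time: 16.72
position: [0.5977, 0.0906, 0.2854]
eef_rot: [0.084, 0.996, -0.0, 0.0]
ft_force: [-1.2, -1.5, 1.3]
width: -0.0003
gripper_force: 0.6
```

>>> {"name": "carry_out", "arguments": {
  "deltas": "-1 0 0 0.2 0 0 0;-1 0 0 0.2 0 0 0"
}}

```text
time: 16.88
position: [0.5978, 0.0905, 0.2849]
eef_rot: [0.085, 0.996, 0.0, 0.001]
ft_force: [-1.8, -1.6, 7.7]
width: -0.0002
gripper_force: 3.3
```

>>> {"name": "carry_out", "arguments": {
  "deltas": "-1 0 0 0.2 0 0 0;-1 0 0 0.2 0 0 0"
}}

```text
time: 17.05
position: [0.5981, 0.0904, 0.2841]
eef_rot: [0.085, 0.996, 0.0, 0.002]
ft_force: [-2.6, -1.9, 13.8]
width: -0.0002
gripper_force: 5.8
```

```bash
cat >> h.py <<'E'
from scipy.optimize import brentq
def theta(p=None,dl=.010,h=.01,hy=0.):
    p=read_state()['position'] if p is None else np.array(p)
    Y=lambda p:(p[0]-.5829)*.1685+(p[1]+.0169)*.9857+dl+hy
    y0=Y([.5977,.0906]);a0=np.radians(40);z0=(h+y0*np.sin(a0))/np.cos(a0);zz=z0+p[2]-.2858;y=Y(p)
    f=lambda a:zz*np.cos(a)-y*np.sin(a)-h
    return a0-brentq(f,-.3,1.2)
E
python3 -c "
from h import *
for d,hy in((.005,-.005),(.01,0),(.015,.005)):
    print(theta(dl=d,hy=hy),theta([.5977+.0375*.1685,.0906+.0375*.9857,.2233],dl=d,hy=hy),theta([.5977+.0325*.1685,.0906+.0325*.9857,.2303],dl=d,hy=hy))"
```

```text
0.008052649643261245 0.48667332742908687 0.4334878669100761
0.007402701704014358 0.449270633290222 0.39939467682446256
0.006849853161444153 0.4169540605432895 0.37009550536543695
```

>>> {"name": "carry_out", "arguments": {
  "deltas": "-1 0 0.2 0.3 0 0 0;-1 0 0.4 0.6 0 0 0;-1 0 0.4 0.6 0 0 0"
}}

```text
time: 17.3
position: [0.5991, 0.0944, 0.2792]
eef_rot: [0.085, 0.996, 0.0, 0.003]
ft_force: [-4.3, -2.5, 19.1]
width: 0.0001
gripper_force: 8.6
```

>>> {"name": "carry_out", "arguments": {
  "deltas": "-1 0 0.2 0.3 0 0 0;-1 0 0.2 0.3 0 0 0"
}}

```text
time: 17.47
position: [0.5999, 0.0966, 0.275]
eef_rot: [0.085, 0.996, 0.0, 0.003]
ft_force: [1.2, -0.8, 2.5]
width: -0.0001
gripper_force: 1.2
```

>>> {"name": "carry_out", "arguments": {
  "deltas": "-1 0 0.2 0.3 0 0 0;-1 0 0.2 0.3 0 0 0"
}}

```text
time: 17.63
position: [0.6003, 0.0989, 0.2716]
eef_rot: [0.084, 0.996, 0.001, 0.003]
ft_force: [-0.3, 0.0, 9.0]
width: 0.0
gripper_force: 3.2
```

>>> {"name": "carry_out", "arguments": {
  "deltas": "-1 0 0.2 0.3 0 0 0;-1 0 0.2 0.3 0 0 0"
}}

```text
time: 17.8
position: [0.6006, 0.1007, 0.2691]
eef_rot: [0.084, 0.996, 0.001, 0.003]
ft_force: [0.6, 1.4, 7.9]
width: -0.0001
gripper_force: 3.0
```

>>> {"name": "carry_out", "arguments": {
  "deltas": "-1 0 0.2 0.3 0 0 0;-1 0 0.2 0.3 0 0 0"
}}

```text
time: 17.97
position: [0.6009, 0.1026, 0.2666]
eef_rot: [0.084, 0.996, 0.001, 0.003]
ft_force: [-1.2, -1.0, 13.1]
width: -0.0
gripper_force: 6.0
```

```bash
python3 -c "
from h import *
for p in([.5991,.0944,.2792],None): print([round(theta(p,dl=d,hy=hy),3) for d,hy in((.005,-.005),(.01,0),(.015,.005))])"
```

```text
[np.float64(0.051), np.float64(0.047), np.float64(0.044)]
[np.float64(0.153), np.float64(0.141), np.float64(0.13)]
```

>>> {"name": "carry_out", "arguments": {
  "deltas": "-1 0 0.15 0.25 0 0 0;-1 0 0.15 0.25 0 0 0"
}}

```text
time: 18.13
position: [0.6014, 0.1038, 0.2648]
eef_rot: [0.085, 0.996, 0.0, 0.004]
ft_force: [-3.7, -2.1, 18.4]
width: 0.0002
gripper_force: 8.5
```

>>> {"name": "carry_out", "arguments": {
  "deltas": "-1 0 0.15 0.25 0 0 0;-1 0 0.15 0.25 0 0 0"
}}

```text
time: 18.3
position: [0.6018, 0.1057, 0.2606]
eef_rot: [0.085, 0.996, 0.001, 0.003]
ft_force: [0.7, 0.8, 2.1]
width: 0.0002
gripper_force: 1.4
```

>>> {"name": "carry_out", "arguments": {
  "deltas": "-1 0 0.15 0.25 0 0 0;-1 0 0.15 0.25 0 0 0"
}}

```text
time: 18.47
position: [0.602, 0.1072, 0.2579]
eef_rot: [0.084, 0.996, 0.001, 0.003]
ft_force: [1.7, 0.7, 5.8]
width: 0.0003
gripper_force: 2.5
```

>>> {"name": "carry_out", "arguments": {
  "deltas": "-1 0 0.15 0.25 0 0 0;-1 0 0.15 0.25 0 0 0"
}}

```text
time: 18.63
position: [0.6023, 0.1085, 0.256]
eef_rot: [0.085, 0.996, 0.0, 0.003]
ft_force: [-0.5, -1.5, 11.8]
width: 0.0001
gripper_force: 5.1
```

>>> {"name": "carry_out", "arguments": {
  "deltas": "-1 0 0.15 0.25 0 0 0;-1 0 0.15 0.25 0 0 0"
}}

```text
time: 18.8
position: [0.6024, 0.1098, 0.2539]
eef_rot: [0.085, 0.996, 0.0, 0.003]
ft_force: [0.1, -0.6, 9.8]
width: -0.0003
gripper_force: 4.3
```

```bash
python3 -c "
from h import *
for p in(None,): print([round(theta(p,dl=d,hy=hy),3) for d,hy in((.005,-.005),(.01,0),(.015,.005))])"
```

```text
[np.float64(0.254), np.float64(0.233), np.float64(0.216)]
```

>>> {"name": "carry_out", "arguments": {
  "deltas": "-1 0 0.15 0.25 0 0 0;-1 0 0.15 0.25 0 0 0"
}}

```text
time: 18.97
position: [0.6027, 0.1111, 0.2518]
eef_rot: [0.085, 0.996, 0.0, 0.003]
ft_force: [-1.8, -1.7, 14.1]
width: 0.0004
gripper_force: 6.8
```

>>> {"name": "carry_out", "arguments": {
  "deltas": "-1 0 0.15 0.25 0 0 0;-1 0 0.15 0.25 0 0 0"
}}

```text
time: 19.13
position: [0.603, 0.1122, 0.25]
eef_rot: [0.085, 0.996, -0.0, 0.004]
ft_force: [-2.7, -4.6, 18.9]
width: -0.0001
gripper_force: 9.4
```

>>> {"name": "carry_out", "arguments": {
  "deltas": "-1 0 0.15 0.25 0 0 0;-1 0 0.15 0.25 0 0 0"
}}

```text
time: 19.3
position: [0.6035, 0.1143, 0.2458]
eef_rot: [0.085, 0.996, 0.001, 0.003]
ft_force: [1.0, -0.5, 6.0]
width: -0.0001
gripper_force: 2.8
```

>>> {"name": "carry_out", "arguments": {
  "deltas": "-1 0 0.15 0.25 0 0 0;-1 0 0.15 0.25 0 0 0"
}}

```text
time: 19.47
position: [0.6038, 0.1155, 0.2435]
eef_rot: [0.085, 0.996, 0.0, 0.003]
ft_force: [0.8, -2.3, 10.3]
width: -0.0001
gripper_force: 5.2
```

>>> {"name": "carry_out", "arguments": {
  "deltas": "-1 0 0.15 0.25 0 0 0;-1 0 0.15 0.25 0 0 0"
}}

```text
time: 19.63
position: [0.604, 0.1167, 0.2412]
eef_rot: [0.085, 0.996, -0.0, 0.003]
ft_force: [0.8, -2.5, 8.1]
width: -0.0001
gripper_force: 4.3
```

```bash
python3 -c "
from h import *
for p in(None,): print([round(theta(p,dl=d,hy=hy),3) for d,hy in((.005,-.005),(.01,0),(.015,.005))])"
```

```text
[np.float64(0.352), np.float64(0.324), np.float64(0.3)]
```

>>> {"name": "carry_out", "arguments": {
  "deltas": "-1 0 0.15 0.25 0 0 0;-1 0 0.15 0.25 0 0 0"
}}

```text
time: 19.8
position: [0.6042, 0.1178, 0.239]
eef_rot: [0.085, 0.996, -0.001, 0.003]
ft_force: [-0.3, -2.9, 12.4]
width: -0.0001
gripper_force: 6.7
```

>>> {"name": "carry_out", "arguments": {
  "deltas": "-1 0 0.12 0.25 0 0 0;-1 0 0.12 0.25 0 0 0"
}}

```text
time: 19.97
position: [0.6045, 0.1189, 0.2372]
eef_rot: [0.085, 0.996, -0.001, 0.004]
ft_force: [-1.9, -4.9, 17.6]
width: -0.0001
gripper_force: 9.2
```

>>> {"name": "carry_out", "arguments": {
  "deltas": "-1 0 0.1 0.2 0 0 0;-1 0 0.1 0.2 0 0 0"
}}

```text
time: 20.13
position: [0.6048, 0.1197, 0.2356]
eef_rot: [0.085, 0.996, -0.001, 0.004]
ft_force: [-2.5, -4.5, 19.5]
width: -0.0
gripper_force: 10.4
```

>>> {"name": "carry_out", "arguments": {
  "deltas": "-1 0 0.05 0.15 0 0 0;-1 0 0.05 0.15 0 0 0"
}}

```text
time: 20.3
position: [0.605, 0.1209, 0.2325]
eef_rot: [0.085, 0.996, 0.0, 0.004]
ft_force: [2.2, -1.5, 3.6]
width: 0.0001
gripper_force: 2.1
```

>>> {"name": "carry_out", "arguments": {
  "deltas": "-1 0 0.05 0.15 0 0 0;-1 0 0.05 0.15 0 0 0"
}}

```text
time: 20.47
position: [0.6052, 0.1217, 0.2305]
eef_rot: [0.085, 0.996, 0.0, 0.003]
ft_force: [2.1, -1.8, 7.2]
width: 0.0001
gripper_force: 3.5
```

```bash
python3 -c "
from h import *
for p in([.6038,.1155,.2445],None): print([round(theta(p,dl=d,hy=hy),3) for d,hy in((.005,-.005),(.01,0),(.015,.005))])"
```

```text
[np.float64(0.328), np.float64(0.302), np.float64(0.279)]
[np.float64(0.431), np.float64(0.397), np.float64(0.368)]
```

>>> {"name": "carry_out", "arguments": {
  "deltas": "-1 0 0.05 0.12 0 0 0;-1 0 0.05 0.12 0 0 0"
}}

```text
time: 20.63
position: [0.6053, 0.122, 0.2297]
eef_rot: [0.085, 0.996, 0.0, 0.004]
ft_force: [1.4, -2.7, 10.3]
width: 0.0002
gripper_force: 5.1
```

>>> {"name": "carry_out", "arguments": {
  "deltas": "-1 0 0.05 0.12 0 0 0;-1 0 0.05 0.12 0 0 0"
}}

```text
time: 20.8
position: [0.6054, 0.1223, 0.2291]
eef_rot: [0.085, 0.996, -0.0, 0.004]
ft_force: [-0.8, -2.5, 13.1]
width: 0.0001
gripper_force: 6.6
```

```bash
python3 -c "
from h import *
P=[[.6014,.1038,.2648],[.603,.1122,.25],[.6048,.1197,.2356]]
D=[[.5999,.0966,.275],[.6018,.1057,.2606],[.6035,.1143,.2458],[.605,.1209,.2325]]
U=[[.6003,.0989,.2716],[.6023,.1085,.256],[.6038,.1155,.2435],[.6053,.122,.2297],None]
for d in(-.01,-.005,0,.005,.01,.015):
    print(d,*[[round(float(theta(p,dl=d)),3) for p in Q] for Q in(P,D,U)])"
```

```text
-0.01 [0.185, 0.312, 0.431] [0.091, 0.219, 0.347, 0.455] [0.122, 0.26, 0.366, 0.477, 0.482]
-0.005 [0.176, 0.298, 0.412] [0.087, 0.209, 0.331, 0.435] [0.116, 0.248, 0.349, 0.456, 0.461]
0 [0.169, 0.285, 0.394] [0.083, 0.2, 0.317, 0.417] [0.111, 0.237, 0.334, 0.437, 0.441]
0.005 [0.161, 0.273, 0.378] [0.08, 0.191, 0.303, 0.4] [0.107, 0.227, 0.32, 0.419, 0.423]
0.01 [0.155, 0.262, 0.363] [0.077, 0.184, 0.291, 0.384] [0.102, 0.217, 0.307, 0.402, 0.406]
0.015 [0.149, 0.251, 0.349] [0.074, 0.176, 0.28, 0.369] [0.098, 0.209, 0.295, 0.387, 0.391]
```

>>> {"name": "carry_out", "arguments": {
  "deltas": "-1 0 0.05 0.12 0 0 0;-1 0 0.05 0.12 0 0 0"
}}

```text
time: 20.97
position: [0.6054, 0.1227, 0.2278]
eef_rot: [0.085, 0.996, -0.0, 0.004]
ft_force: [0.4, -3.7, 10.4]
width: 0.0006
gripper_force: 5.2
```

>>> {"name": "carry_out", "arguments": {
  "deltas": "-1 0 0.05 0.1 0 0 0;-1 0 0.05 0.1 0 0 0"
}}

```text
time: 21.13
position: [0.6055, 0.1231, 0.2268]
eef_rot: [0.085, 0.996, -0.0, 0.004]
ft_force: [0.4, -2.5, 12.2]
width: 0.0002
gripper_force: 6.2
```

>>> {"name": "carry_out", "arguments": {
  "deltas": "-1 0 0.04 0.1 0 0 0;-1 0 0.04 0.1 0 0 0;-1 0 0.04 0.1 0 0 0;-1 0 0.04 0.1 0 0 0"
}}

```text
time: 21.47
position: [0.6056, 0.1233, 0.2261]
eef_rot: [0.085, 0.996, -0.0, 0.004]
ft_force: [-0.9, -4.0, 13.2]
width: -0.0002
gripper_force: 7.2
```

Run:
```python
from h import *
from scipy.optimize import least_squares
s=read_state();print(s['position'],s['ft_force'],s['gripper_force'],[round(float(theta(dl=d)),3) for d in(0,.005,.008,.01,.015)])
im=get_image('scene')
def ax(a):
    m=cv2.inRange(cv2.cvtColor(a,cv2.COLOR_RGB2HSV),(105,120,60),(125,255,255));k,l,st,c=cv2.connectedComponentsWithStats(m)
    return [(st[i].tolist(),c[i].round(1).tolist()) for i in range(1,k) if st[i][4]>40 and 250<c[i][0]<420 and 150<c[i][1]<290]
print(ax(im['color']));a0=cv2.cvtColor(cv2.imread('pics/scene0.png'),cv2.COLOR_BGR2RGB);print(ax(a0))
H=np.array([.5829,-.0169,0]);ey=np.array([.1685,.9857,0]);ex=np.array([.9857,-.1685,0])
for th in(0,.38,.42,.45,.48,.52):
    a=np.radians(40)-th;g=lambda r,n,w:proj(im,H+ey*(r*np.cos(a)-n*np.sin(a))+ex*w+[0,0,.105+r*np.sin(a)+n*np.cos(a)])
    C=np.array([g(r,n,w) for r in(.084,.202) for n in(-.01,.01) for w in(-.013,.013)]);print(th,C.min(0).round(1),C.max(0).round(1),'end mid',g(.202,0,0).round(1))
for t in('handle_grip',): print(tip_of(im,t)[:2])
```

```text
[0.60556445 0.12334977 0.22614453] [-0.86165455 -3.96485154 13.19356251] 7.165175182744861 [0.462, 0.444, 0.433, 0.426, 0.41]
[([331, 198, 44, 36, 416], [351.1, 216.8]), ([351, 230, 12, 10, 80], [357.0, 234.2]), ([326, 238, 24, 19, 184], [338.0, 245.6])]
[([324, 179, 41, 48, 577], [343.6, 202.9]), ([351, 230, 12, 10, 84], [356.8, 234.0]), ([326, 237, 24, 20, 197], [338.1, 245.3])]
0 [320.2 176.1] [368.5 230.1] end mid [362.4 181.1]
0.38 [326.9 190.9] [377.  236.6] end mid [372.5 196.8]
0.42 [327.4 192.9] [377.2 237.4] end mid [372.9 198.8]
0.45 [327.7 194.4] [377.4 238.1] end mid [373.1 200.4]
0.48 [328.  195.9] [377.4 238.8] end mid [373.3 202. ]
0.52 [328.3 198.1] [377.4 239.7] end mid [373.5 204.2]
[{'point': [364.2, 211.4], 'confidence': 0.6}]
```

```bash
python3 -c "
from h import *
s=read_state();print(s['position'],s['ft_force']);print(finish_job())"
```

```text
[0.60556614 0.12332656 0.22613648] [-0.706394   -4.34466962 13.77176932]
the job is handed in; nothing more can be done
None
```

I laid the lug in the die with its palm on the rest, let it go, closed the handle four clicks and handed the job in with the fingers still pushing on the handle at about 13 N. I estimate the handle at 0.43–0.46 rad, but the hand-in returned no verdict, and I did not look at the lug again after closing.

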